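# Slide the brazing plate and standing spacer under the hold-down bridge

### The arm

A 6-joint arm with a two-finger parallel gripper is mounted at the origin on the work surface. World frame = base frame: x ahead of the robot, y to its left, z up, the work surface at z = 0. Lengths are in m, angles in rad, forces in N, time in s.
With the tool pointing down it reaches from about 0.35 to 0.975 m from the base axis. Payload 4.9 kg.
Tool frame: the origin (TCP) lies at the very end of the fingers, on their centre line; the grasp point (between the pads) lies 19 mm behind it; z points along the fingers, y is the line along which they close (so a half turn about z gives the same grasp; the last joint's range is limited). The gripper opens to 85 mm and grips with 20 to 120 N. Pads are 22 mm wide; open, the fingers measure 114 mm over their backs; the gripper's body (76 mm by 85 mm) begins 54 mm behind the grasp point. The pads swing forward as they close: fully open they stand 13 mm farther back than shut.
Start: joints at [-1.355, 0.053, 1.613, -0, 1.476, -0.119], TCP at [0.205, -0.59, 0.231] pointing down, gripper open.
Joint ranges: [-3.01, 3.01], [-1.01, 2.22], [0.06, 2.58], [-1.02, 4.17], [0.09, 2.62], [-3.14, 3.14]. Speed limits (rad/s): [2.57, 2.57, 3.14, 3.14, 3.14, 3.14].

### API

Orientations are given as a unit quaternion [w, x, y, z].
In Python, from plant import * gives the robot as it stands.
- The arm moves only by the tool jog_arm, never from a script. Its argument "moves" is a list that holds one entry, the list of rows, each a list of 7 numbers: the finger opening in cm, from 0 to 8.54, then the shift along the tool's x, y, z in cm, then the turn, a rotation vector about the tool's x, y, z in rad. A call has 1 to 20 rows; each row shifts and turns the commanded pose from where the row before left it, along the tool's axes as they then stand; what a row does not reach is not made up. A row lasts 1/12 s, in which the tool goes at most 41.7 mm and 7.16 degrees, less where a joint would pass 70% of its speed; a pose out of reach is approached as far as the arm can. A call is refused whole if a number of a shift passes 4.17 or a number of a turn 0.125, either way. A call with a gripper value outside its range is refused whole. The fingers move at their own pace and stop on an object; the grip force is fixed at half the most. Time passes only in rows, so rows that do not move let the fingers close. It gives the time, the measured TCP pose, the force, the opening and the grip force at its end, in the units of the state.
- state(): the state, without advancing time (a new reading comes with each control period).
- grab_frame(name): name is "scene" or "top" or "wrist"; returns a dict with "color" (384x512x3 uint8, blue, green, red), "depth" (384x512 float32, m along the optical axis (not along the pixel's ray), 0 where there is no reading), "fx", "fy", "cx", "cy" (pixels), "R" (3x3) and "t" (3): a world point X has camera coordinates R X + t. Camera axes: x right, y down, z forward; pixel columns grow to the right and rows downward; lengths in m; the calibration is good to about 2 mm. A picture is of the moment at which its call begins.
- job_done(): hands the job in; it is judged then, once.
Trained networks look in a picture, given as the dict that the camera call returned (one of the last four; its "shot" number tells which), for a name from the list of things; names that differ only in an ending like _2 or _b are one class to them, and where a whole thing is asked for, a point or a joint stands for the part that bears it (a point fixed in the world has none). Each returns a list of dicts, best first, with "p" (0 to 1); they miss things now and then, are a little off and sometimes report something else, mostly with a low value. They report only what shows in the picture. A call takes as long as a camera call. They do not tell look-alikes from the thing itself.
- recognise(name, picture): "rect" ([centre column, centre row, width, height] in pixels, round what is visible of it).
- regions_of(name, picture): "pixels" (384x512 bool, what is visible of it) and "rect" ([centre column, centre row, width, height] in pixels, round what is visible of it).
The state is a dict: "time": time; "joint_pos": joint angles; "joint_vel": joint speeds; "joint_efforts": joint torques, N m; "tool_pos": TCP position; "tool_rot": TCP orientation; "contact_force": force on the tool from outside, world axes, zero at the start; "ft_torque": the same for the moment, N m; "gripper_width": opening from 0.0 (shut) to 1.0 (fully open); "grasp_force": force on a finger pad.
Only numpy, scipy, OpenCV 4.12 (cv2) and the standard library are available. Lean on these libraries where they do the work, as an engineer would, in place of code of your own. Each camera call takes 0.05 s, during which the arm holds its last target. There are 200 camera calls.

### The job

Push the flat steel plate, with the brass spacer standing loose on it, under the jig's low bridge until the plate is fully home and square against the stop bar behind the bridge and the spacer stands centrally under the clamp screw. Push the plate along the bench only: do not lift or tilt it, do not touch the spacer (it is freshly fluxed) or let it shift or topple, and leave the jar, the tin and the spare spacer where they are. Then take the fingers away.

Things in the scene. Friction and masses are not known exactly. Their poses are not given: they have to be found in the camera images.
- jig: Fixed grey hold-down jig on the bench: a low bridge with a clamp screw on top and a stop bar behind it; place and yaw vary. Origin on the bench under the screw's vertical axis, the bridge's middle; +x is the way the plate slides in, y runs along the bridge. Legs fill |y| 75 to 100 mm (passage 150 mm wide); feet 8 mm thick, 50 mm deep, reach |y| 140 mm, bolts to 14 mm high.
- bridge_under (a point): Middle of the bridge's underside, on the screw's axis, 50 mm above the bench. The bridge bar is 30 mm deep (jig x -15 to 15), 200 mm long (y), its top 64 mm above the bench; the round screw head (26 mm diameter) rises to 102 mm.
- stop_face (a point): Middle of the stop bar's near face, at jig x = 35 mm, 8 mm above the bench; the face is square to the jig's x. The bar is 100 mm long in y, 14 mm deep, 16 mm high.
- plate: Loose flat steel plate, 110 mm in x, 100 mm in y, 10 mm thick, about 0.8 kg, lying on the bench before the bridge, up to 45 mm off sideways and turned up to 0.35 rad from the jig. Origin: centre of its underside; +x edge leads. Home: origin at jig x = -20 mm, y = 0, axes parallel. Slides at 3 to 10 N and does not coast when pushed slowly.
- spacer: Loose brass hexagonal spacer, 20 mm across flats, 34 mm tall, about 90 g, standing unfixed on the plate at plate x = 20 mm, y = 0; its top is 44 mm above the bench, so it clears the bridge by 6 mm. Origin: centre of its underside. It slips or topples if the plate is jerked.
- jar: Bystander: closed glass jar with a steel cap, 56 mm diameter, 75 mm tall, on the bench on the jig's +y side. Origin: centre of its underside.
- tin: Bystander: empty open steel tin, 90 mm diameter, 70 mm tall, on the bench on the jig's -y side. Origin: centre of its underside.
- spare: Bystander: second brass hexagonal spacer, 20 mm across flats, 34 mm tall, standing on the bench itself beyond the jig's +y leg. Origin: centre of its underside.
Things that resemble listed ones, but are neither listed nor needed, are in the scene too. Of the things that look like the plate, take the one that is farthest from the robot's base at the start.

How it is judged:
By the outcome, as a careful person would: the job done as asked, in the order asked, and still so for the second after the job is handed in, with the robot touching nothing.
It also fails if it takes over 64 s, if anything falls off the work surface, if the arm or the gripper's body presses on something with over 40 N, if the wrist force passes 120 N, or if a joint passes its speed limit or range.

## Working session

There is one attempt and no reset: what is moved stays moved. The work goes in short steps, Python scripts to look and compute and a tool call to move; the robot and the scene stay as the last step left them, time stands still between calls to the robot, and variables do not carry over. Pictures are saved under pics/ and viewed, at most 10 in all, crops included, and the job is handed in when it is done.

Besides the shell and the picture viewer there is one more tool, called by a JSON object that holds its "method" and its "body", one argument or row to a line. jog_arm: Moves the arm, as the interface text tells. Its arguments: {"type":"object","properties":{"moves":{"type":"array"}},"required":["moves"]}

```bash
mkdir -p pics; ls
cat > h.py <<'E'
from plant import *
import numpy as np, cv2
def world(f,px):
    # px Nx2 (col,row) -> world using depth
    px=np.asarray(px); c=px[:,0].astype(int); r=px[:,1].astype(int)
    d=f["depth"][r,c]
    P=np.c_[(c-f["cx"])/f["fx"]*d,(r-f["cy"])/f["fy"]*d,d]
    return (P-f["t"])@np.asarray(f["R"])
def cloud(f):
    v,u=np.nonzero(f["depth"]>0)
    return np.c_[u,v],world(f,np.c_[u,v])
def onplane(f,u,v,z):
    R=np.asarray(f["R"]);c=-R.T@f["t"]
    d=R.T@np.array([(u-f["cx"])/f["fx"],(v-f["cy"])/f["fy"],1])
    return c+d*(z-c[2])/d[2]
E
python3 - <<'E'
from h import *
fs=[grab_frame(n) for n in("scene","top")]
cv2.imwrite("pics/a.png",cv2.resize(fs[0]["color"],(800,600)))
cv2.imwrite("pics/b.png",cv2.resize(fs[1]["color"],(800,600)))
for f,n in zip(fs,("scene","top")):
    R=np.asarray(f["R"]);print(n,(-R.T@f["t"]).round(3),f["fx"])
    for o in("jig","plate","spacer","jar","tin"):
        for q in regions_of(o,f):
            w,h=q["rect"][2:]
            v,u=np.nonzero(q["pixels"]&(f["depth"]>0))
            if len(u): P=world(f,np.c_[u,v]);print(o,round(q["p"],2),np.round(q["rect"]),np.median(P,0).round(3),np.percentile(P,[2,98],axis=0).round(3).tolist())
print(state()["tool_pos"],state()["tool_rot"],state()["time"])
E
```

```text
pics
scene [ 1.155 -0.334  0.623] 385.1186726460927
jig 0.75 [230. 265. 129.  79.] [ 0.689 -0.105  0.044] [[0.66, -0.224, 0.004], [0.727, 0.039, 0.101]]
jig 0.2 [225. 222.  12.  14.] [ 0.575 -0.057  0.035] [[0.559, -0.064, 0.011], [0.579, -0.044, 0.046]]
plate 0.82 [154. 196.  46.  30.] [ 0.37 -0.16  0.01] [[0.308, -0.213, 0.001], [0.418, -0.105, 0.013]]
plate 0.67 [228. 177.  46.  26.] [0.393 0.049 0.01 ] [[0.332, -0.012, 0.003], [0.451, 0.111, 0.013]]
plate 0.62 [220. 226.  62.  44.] [ 0.551 -0.072  0.01 ] [[0.493, -0.117, 0.002], [0.61, -0.005, 0.013]]
spacer 0.55 [227. 223.  12.  15.] [ 0.575 -0.057  0.035] [[0.561, -0.064, 0.012], [0.579, -0.045, 0.045]]
jar 0.93 [298. 195.  22.  37.] [0.598 0.133 0.05 ] [[0.565, 0.117, 0.005], [0.611, 0.164, 0.077]]
tin 0.62 [ 92. 300.  56.  61.] [ 0.62  -0.356  0.042] [[0.599, -0.394, 0.003], [0.682, -0.315, 0.071]]
top [0.436 0.027 1.095] 401.2182612668119
jig 0.66 [301. 145. 104.  29.] [ 0.676 -0.082  0.06 ] [[0.654, -0.222, 0.001], [0.722, 0.047, 0.103]]
plate 0.92 [248. 258.  51.  51.] [0.385 0.054 0.011] [[0.327, -0.007, 0.007], [0.443, 0.113, 0.016]]
plate 0.67 [327. 266.  48.  43.] [ 0.362 -0.156  0.011] [[0.312, -0.211, 0.007], [0.412, -0.102, 0.016]]
plate 0.64 [289. 197.  44.  47.] [ 0.546 -0.059  0.011] [[0.492, -0.113, 0.002], [0.607, -0.005, 0.015]]
spacer 0.57 [287. 188.   8.  15.] [ 0.566 -0.053  0.044] [[0.557, -0.062, 0.016], [0.577, -0.043, 0.048]]
jar 0.63 [214. 182.  20.  22.] [0.578 0.141 0.075] [[0.556, 0.119, 0.008], [0.602, 0.169, 0.08]]
tin 0.62 [404. 155.  40.  33.] [ 0.645 -0.367  0.028] [[0.599, -0.396, 0.001], [0.68, -0.312, 0.072]]
[ 0.20532976 -0.59029101  0.2312958 ] [-6.63024034e-06  9.86020954e-01  1.66621360e-01 -7.54920965e-06] 0.6
```

View pics/a.png

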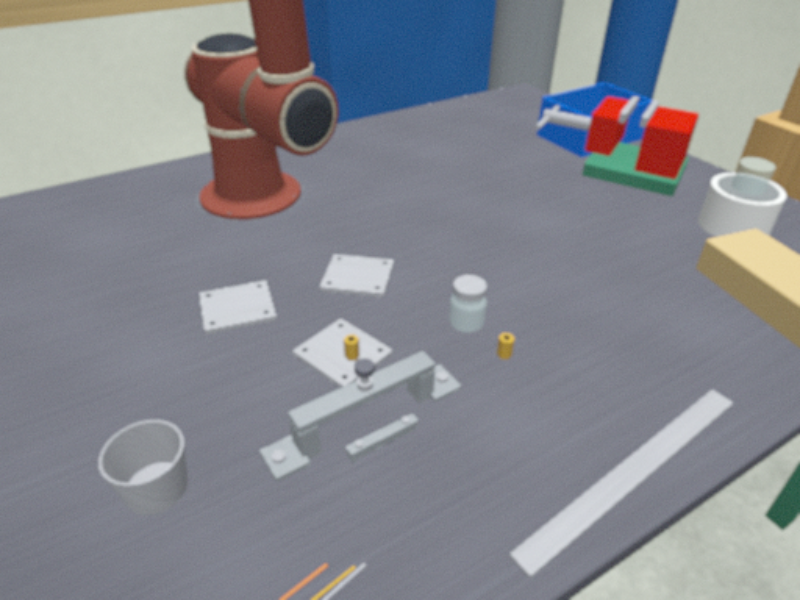

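View pics/b.png

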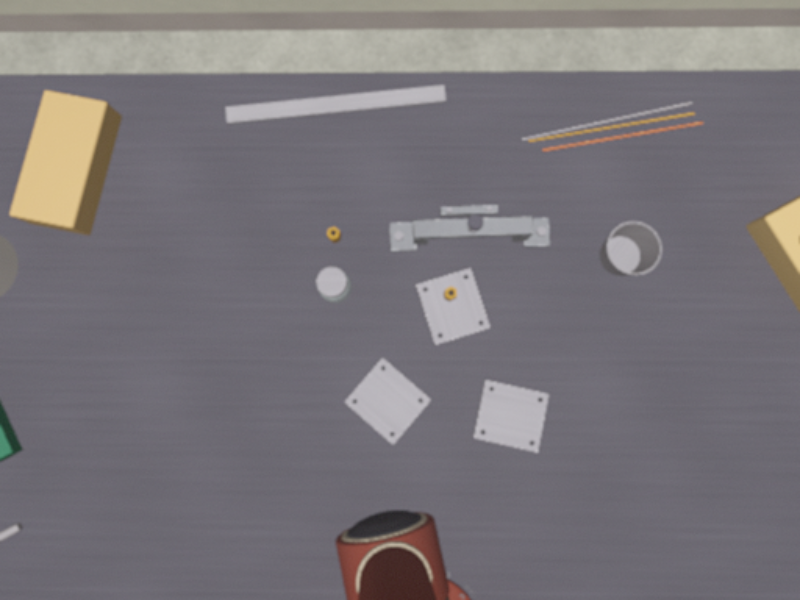

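The scene view shows the target plate at (343,350) carrying the spacer, in front of the bridge. Two bare look-alike plates lie nearer the robot. The top view has the plate at (452,307), the spacer at (450,294) and the bridge at (475,229). Next I'll measure the plate and jig poses and get the wrist camera geometry.

```bash
cat >> h.py <<'E'
from scipy.spatial.transform import Rotation as Ro
from scipy.optimize import least_squares
def tool():
    s=state();q=s["tool_rot"];R=Ro.from_quat([q[1],q[2],q[3],q[0]]).as_matrix()
    return s,np.array(s["tool_pos"]),R,np.arctan2(R[1,0],R[0,0])
def plate(f,near=(0.55,-0.06),verb=1):
    "pose of plate: rectangle fit to top-face points of the mask nearest to `near`"
    best=None
    for q in regions_of("plate",f):
        v,u=np.nonzero(q["pixels"])
        if len(u)<50: continue
        P=np.array([onplane(f,a,b,.010)[:2] for a,b in zip(u,v)])
        d=np.hypot(*(np.median(P,0)-near))
        if best is None or d<best[0]: best=(d,P,q["pixels"])
    P=best[1].astype(np.float32); r=cv2.minAreaRect(P*1000)
    (cx,cy),(w,h),a=r
    return np.array([cx,cy])/1000,(w,h),a,best[2]
def go(p,psi):
    "shift (cm) in present tool axes, and tool-z turn, to a target"
    s,t,R,ps=tool();d=R.T@(np.array(p)-t)*100
    return d.round(2),round(float(-((psi-ps+np.pi)%(2*np.pi)-np.pi)),3)
E
python3 - <<'E'
from h import *
f=grab_frame("top");g=grab_frame("wrist")
s,t,R,ps=tool();Rc=np.asarray(g["R"]);c=-Rc.T@g["t"]
print("cam in tool",(R.T@(c-t)).round(3),"axis",(R.T@Rc[2]).round(3),"right",(R.T@Rc[0]).round(3),g["fx"])
print(plate(f)[:3])
for n in("jig","spacer"):
  q=max(regions_of(n,f),key=lambda q:q["p"])
  v,u=np.nonzero(q["pixels"]);P=world(f,np.c_[u,v])
  if n=="jig":
    B=P[(P[:,2]>.055)&(P[:,2]<.07)];print("bar",cv2.minAreaRect((B[:,:2]*1000).astype(np.float32)))
    S=P[P[:,2]>.09];print("screw",S.mean(0))
    S=P[(P[:,2]<.022)];print("low",np.percentile(S,[2,50,98],axis=0).round(3))
  else: print(n,np.median(P[P[:,2]>.038],0))
print(go((.45,-.07,.30),np.pi/2), s["joint_pos"])
E
```

```text
cam in tool [ 0.075  0.    -0.142] axis [-0.291 -0.     0.957] right [0.001 1.    0.   ] 284.4609163557823
(array([ 0.54937012, -0.05955312]), (109.99143981933594, 100.81214141845703), 18.216604232788086)
bar ((676.3414916992188, -89.94097137451172), (30.946372985839844, 199.65625), 1.4598726034164429)
screw [ 0.64596301 -0.07482148  0.22487189]
low [[ 0.648 -0.228 -0.   ]
 [ 0.685 -0.076  0.01 ]
 [ 0.725  0.047  0.02 ]]
spacer [ 0.56665673 -0.05367307  0.04517921]
(array([ 40.2 , -41.1 ,  -6.87]), -1.236) [-1.35499038e+00  5.26652442e-02  1.61287262e+00 -2.77662455e-05
  1.47600737e+00 -1.18988376e-01]
```

{"method": "jog_arm", "body": {
  "moves": [
    [[6,2.82,-2.09,-0.35,0,0,0],[6,2.82,-2.09,-0.35,0,0,0],[6,2.82,-2.09,-0.35,0,0,0],[6,2.82,-2.09,-0.35,0,0,0],[6,2.82,-2.09,-0.35,0,0,0],[6,2.82,-2.09,-0.35,0,0,0],[6,2.82,-2.09,-0.35,0,0,0],[6,2.82,-2.09,-0.35,0,0,0],[6,2.82,-2.09,-0.35,0,0,0],[6,2.82,-2.09,-0.35,0,0,0],[6,2.82,-2.09,-0.35,0,0,0],[6,2.82,-2.09,-0.35,0,0,0],[6,2.82,-2.09,-0.35,0,0,0],[6,2.82,-2.09,-0.35,0,0,0],[6,2.82,-2.09,-0.35,0,0,0],[6,2.82,-2.09,-0.35,0,0,0],[6,2.82,-2.09,-0.35,0,0,0],[6,2.82,-2.09,-0.35,0,0,0],[6,2.82,-2.09,-0.35,0,0,0],[6,2.82,-2.09,-0.35,0,0,0]]
  ]
}}

```text
time: 2.52
tool_pos: [0.6014, -0.0084, 0.3016]
tool_rot: [0.0, 0.986, 0.167, 0.0]
contact_force: [0.2, -1.0, 0.5]
gripper_width: 0.698
grasp_force: 0.0
```

{"method": "jog_arm", "body": {
  "moves": [
    [[6,0,0,0,0,0,-0.124],[6,0,0,0,0,0,-0.124],[6,0,0,0,0,0,-0.124],[6,0,0,0,0,0,-0.124],[6,0,0,0,0,0,-0.124],[6,0,0,0,0,0,-0.124],[6,0,0,0,0,0,-0.124],[6,0,0,0,0,0,-0.124],[6,0,0,0,0,0,-0.124],[6,0,0,0,0,0,-0.12],[6,0,0,0,0,0,0],[6,0,0,0,0,0,0]]
  ]
}}

```text
time: 3.52
tool_pos: [0.6007, -0.0102, 0.3013]
tool_rot: [0.0, 0.708, 0.706, -0.0]
contact_force: [-0.6, -0.1, -0.3]
gripper_width: 0.701
grasp_force: 0.0
```

```bash
cat >> h.py <<'E'
def jig(f):
    q=max(regions_of("jig",f),key=lambda q:q["p"])
    v,u=np.nonzero(q["pixels"]&(f["depth"]>0));P=world(f,np.c_[u,v])
    B=P[(P[:,2]>.057)&(P[:,2]<.07)]
    S=P[(P[:,2]>.094)&(P[:,2]<.11)]
    print("bar",cv2.minAreaRect((B[:,:2]*1000).astype(np.float32)),B[:,2].mean(),"screw",S.mean(0).round(4),np.median(S,0).round(4))
def spacer(f,near=(.567,-.054)):
    for q in regions_of("spacer",f):
        v,u=np.nonzero(q["pixels"]&(f["depth"]>0));P=world(f,np.c_[u,v]);T=P[(P[:,2]>.038)&(P[:,2]<.052)]
        if len(T): print("spacer",round(q["p"],2),T.mean(0).round(4),np.ptp(T,0).round(3))
E
python3 - <<'E'
from h import *
g=grab_frame("wrist");f=grab_frame("top")
print(tool()[1],tool()[3])
for k in(g,f):
    print(plate(k)[:3]);jig(k);spacer(k)
cv2.imwrite("pics/c.png",g["color"])
E
```

```text
[ 0.60068633 -0.01015979  0.30130713] 1.5684438441443553
(array([ 0.5515387 , -0.05971475]), (110.5905990600586, 101.04273986816406), 17.35409927368164)
bar ((678.58544921875, -90.86518096923828), (30.432443618774414, 200.56251525878906), 1.7762454748153687) 0.06347191309808776 screw [ 0.6776 -0.0882  0.101 ] [ 0.6771 -0.088   0.1014]
spacer 0.7 [ 0.5703 -0.0536  0.0436] [0.021 0.02  0.007]
(array([ 0.572909  , -0.05248957]), (62.337745666503906, 101.53233337402344), 19.31125259399414)Traceback (most recent call last):
  File "<stdin>", line 5, in <module>
  File "h.py", line 38, in jig
    q=max(regions_of("jig",f),key=lambda q:q["p"])
ValueError: max() iterable argument is empty
```

{"method": "jog_arm", "body": {
  "moves": [
    [[6,0,0,0,0,0,-0.102],[6,0,0,0,0,0,-0.102],[6,0,0,0,0,0,-0.102],[6,0.455,-0.77,2.9,0,0,0],[6,0.455,-0.77,2.9,0,0,0],[6,0.455,-0.77,2.9,0,0,0],[6,0.455,-0.77,2.9,0,0,0],[6,0.455,-0.77,2.9,0,0,0],[6,0.455,-0.77,2.9,0,0,0],[6,0.455,-0.77,2.9,0,0,0],[6,0.455,-0.77,2.9,0,0,0],[6,0,0,0.9,0,0,0],[6,0,0,0.9,0,0,0],[6,0,0,0.9,0,0,0],[6,0,0,0.9,0,0,0],[6,0,0,0.5,0,0,0],[6,0,0,0.5,0,0,0],[6,0,0,0.5,0,0,0],[6,0,0,0,0,0,0]]
  ]
}}

```text
time: 5.45
tool_pos: [0.5308, 0.006, 0.0177]
tool_rot: [-0.0, 0.591, 0.807, -0.0]
contact_force: [-0.3, 0.1, -0.3]
gripper_width: 0.705
grasp_force: 0.0
```

Run:
```python
from h import *
g=grab_frame("wrist");f=grab_frame("scene")
s,t,R,ps=tool();print(t,ps)
cv2.imwrite("pics/d.png",np.hstack([g["color"][:, :400],f["color"][90:474,100:500]]) if 0 else g["color"])
cv2.imwrite("pics/e.png",cv2.resize(f["color"][130:290,150:350],(800,600)))
print(plate(g)[:3])
u,P=cloud(g);Q=(P-t)@R   # tool frame
m=(abs(Q[:,0])<.02)&(abs(Q[:,1])<.07)&(abs(Q[:,1])>.025)&(P[:,2]>.006)
print(m.sum(),np.percentile(Q[m],[0,2,50,98,100],axis=0).round(4))
```

```text
[0.53117206 0.00597374 0.01844057] 1.876816894451597
(array([ 0.54462122, -0.03363844]), (85.93232727050781, 57.40212631225586), 16.987613677978516)
26183 [[-0.02   -0.0659 -0.0912]
 [-0.0102 -0.0616 -0.0882]
 [ 0.0106  0.0257 -0.0638]
 [ 0.017   0.0629 -0.0124]
 [ 0.0181  0.0669  0.0124]]
```

View pics/d.png

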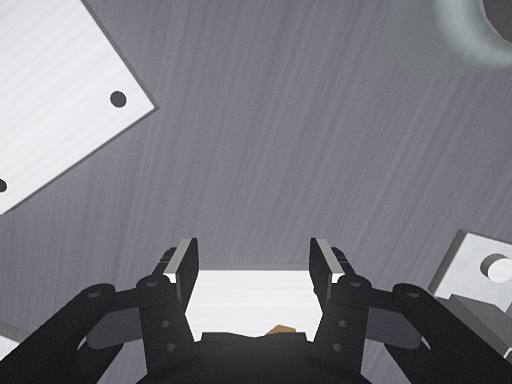

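View pics/e.png

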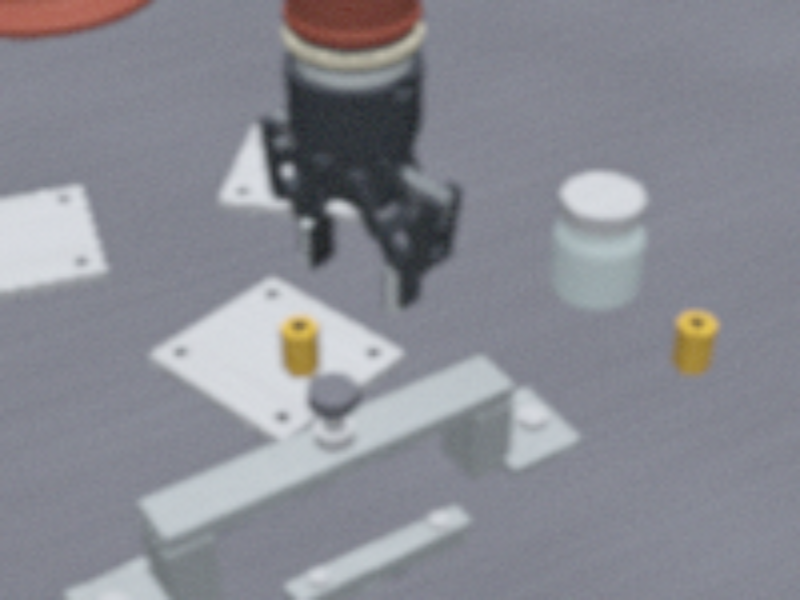

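{"method": "jog_arm", "body": {
  "moves": [
    [[6,0,0,0.4,0,0,0],[6,0,0,0.4,0,0,0],[6,0,0,0.3,0,0,0],[6,0,0,0.2,0,0,0],[6,0,0,0.2,0,0,0],[6,0,0,0.2,0,0,0],[6,0,0,0,0,0,0]]
  ]
}}

```text
time: 6.18
tool_pos: [0.5306, 0.006, 0.0008]
tool_rot: [-0.0, 0.591, 0.807, -0.0]
contact_force: [-0.5, -0.1, 0.1]
gripper_width: 0.704
grasp_force: 0.0
```

Run:
```python
from h import *
g=grab_frame("wrist")
s,t,R,ps=tool();print(t,s["contact_force"])
u,P=cloud(g);Q=(P-t)@R
# finger front faces: histogram of world z of near-vertical finger region
for sgn in(-1,1):
    m=(Q[:,0]>0.0)&(Q[:,0]<.016)&(sgn*Q[:,1]>.028)&(sgn*Q[:,1]<.042)&(P[:,2]<.05)
    print(np.histogram(P[m,2],bins=np.arange(-.004,.04,.002)))
```

```text
[0.53078747 0.006002   0.00101972] [ 0.53600143 -0.27352002 -0.05844896]
(array([  1, 372, 129,   0,   3,   9,  27,  39,  53,  57,  49,  65,  70,
        62,  70,  69,  84,  74,  82,  84,  86]), array([-0.004, -0.002,  0.   ,  0.002,  0.004,  0.006,  0.008,  0.01 ,
        0.012,  0.014,  0.016,  0.018,  0.02 ,  0.022,  0.024,  0.026,
        0.028,  0.03 ,  0.032,  0.034,  0.036,  0.038]))
(array([  2, 383, 130,   0,   4,  17,  18,  37,  49,  53,  57,  51,  55,
        59,  63,  67,  62,  80,  75,  74,  76]), array([-0.004, -0.002,  0.   ,  0.002,  0.004,  0.006,  0.008,  0.01 ,
        0.012,  0.014,  0.016,  0.018,  0.02 ,  0.022,  0.024,  0.026,
        0.028,  0.03 ,  0.032,  0.034,  0.036,  0.038]))
```

{"method": "jog_arm", "body": {
  "moves": [
    [[6,0,0,0.1,0,0,0],[6,0,0,0.1,0,0,0],[6,0,0,0.1,0,0,0],[6,0,0,0.1,0,0,0],[6,-0.1,0,0,0,0,0],[6,-0.1,0,0,0,0,0],[6,-0.1,0,0,0,0,0],[6,-0.1,0,0,0,0,0],[6,-0.1,0,0,0,0,0],[6,-0.1,0,0,0,0,0],[6,-0.05,0,0,0,0,0],[6,0,0,0,0,0,0]]
  ]
}}

```text
time: 7.23
tool_pos: [0.533, -0.0004, -0.0027]
tool_rot: [0.0, 0.591, 0.807, 0.0]
contact_force: [-0.0, -0.3, -0.1]
gripper_width: 0.701
grasp_force: 0.0
```

{"method": "jog_arm", "body": {
  "moves": [
    [[6,-0.05,0,0,0,0,0],[6,-0.05,0,0,0,0,0],[6,-0.05,0,0,0,0,0],[6,-0.05,0,0,0,0,0],[6,0,0,0,0,0,0]]
  ]
}}

```text
time: 7.65
tool_pos: [0.5333, -0.0014, -0.0027]
tool_rot: [-0.001, 0.591, 0.806, 0.0]
contact_force: [-1.7, 4.4, 2.1]
gripper_width: 0.701
grasp_force: 2.4
```

{"method": "jog_arm", "body": {
  "moves": [
    [[6,-0.03,0.016,0,0,0,0.0046],[6,-0.06,0.032,0,0,0,0.0092],[6,-0.089,0.049,0,0,0,0.0137],[6,-0.089,0.049,0,0,0,0.0137],[6,-0.089,0.049,0,0,0,0.0137],[6,-0.089,0.049,0,0,0,0.0137],[6,-0.089,0.049,0,0,0,0.0137],[6,-0.089,0.049,0,0,0,0.0137],[6,-0.06,0.032,0,0,0,0.0092],[6,-0.03,0.016,0,0,0,0.0046],[6,0,0,0,0,0,0]]
  ]
}}

```text
time: 8.57
tool_pos: [0.5392, -0.0082, -0.0027]
tool_rot: [0.0, 0.635, 0.773, -0.0]
contact_force: [1.2, 2.9, -0.4]
gripper_width: 0.699
grasp_force: 1.6
```

```bash
cat >> h.py <<'E'
def fitrect(f,near,th0,z=.010):
    "fit 110x100 rectangle to scene/top/wrist mask by edge points"
    c,wh,a,m=plate(f,near); return c,wh,a
E
python3 - <<'E'
from h import *
g=grab_frame("scene")
s,t,R,ps=tool();print(t,ps-np.pi/2)
print(plate(g)[:3]);spacer(g);jig(g)
cv2.imwrite("pics/f.png",cv2.resize(g["color"][130:290,150:350],(800,600)))
E
```

```text
[ 0.53920037 -0.00823655 -0.00274999] 0.19608212813493053
(array([ 0.5530957 , -0.06899062]), (116.93946075439453, 106.10997772216797), 10.9329195022583)
spacer 0.5 [ 0.5717 -0.0653  0.0434] [0.024 0.021 0.008]
bar ((678.1419067382812, -91.3059310913086), (32.80095291137695, 198.28396606445312), 2.12143874168396) 0.06364305848426877 screw [ 0.6803 -0.092   0.1011] [ 0.6809 -0.0924  0.1018]
```

View pics/f.png

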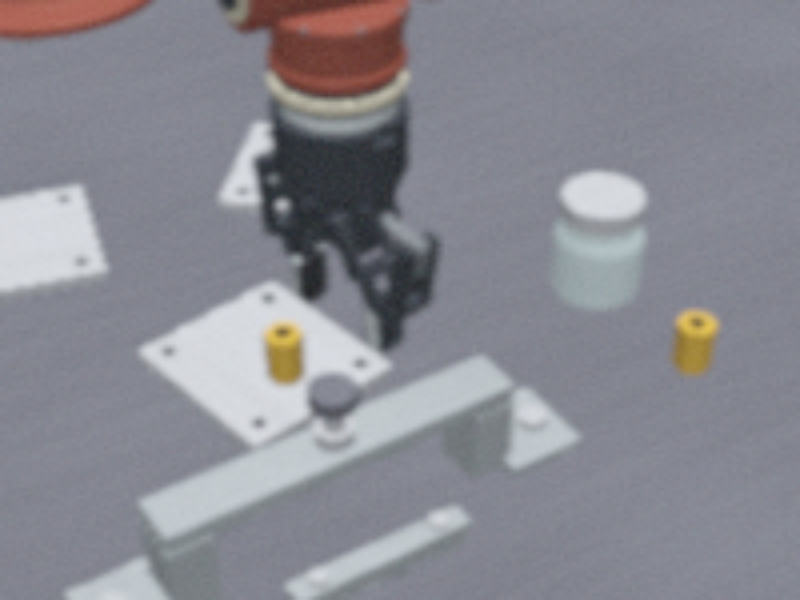

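{"method": "jog_arm", "body": {
  "moves": [
    [[6,-0.03,0.016,0,0,0,0.0046],[6,-0.06,0.032,0,0,0,0.0092],[6,-0.089,0.049,0,0,0,0.0137],[6,-0.089,0.049,0,0,0,0.0137],[6,-0.089,0.049,0,0,0,0.0137],[6,-0.089,0.049,0,0,0,0.0137],[6,-0.089,0.049,0,0,0,0.0137],[6,-0.089,0.049,0,0,0,0.0137],[6,-0.089,0.049,0,0,0,0.0137],[6,-0.089,0.049,0,0,0,0.0137],[6,-0.089,0.049,0,0,0,0.0137],[6,-0.089,0.049,0,0,0,0.0137],[6,-0.06,0.032,0,0,0,0.0092],[6,-0.03,0.016,0,0,0,0.0046],[6,0,0,0,0,0,0]]
  ]
}}

```text
time: 10.02
tool_pos: [0.5463, -0.0181, -0.0027]
tool_rot: [0.0, 0.696, 0.718, -0.0]
contact_force: [1.5, 1.7, -1.6]
gripper_width: 0.7
grasp_force: 1.3
```

Run:
```python
from h import *
g=grab_frame("scene")
s,t,R,ps=tool();print(t,ps-np.pi/2)
print(plate(g)[:3]);spacer(g);jig(g)
```

```text
[ 0.54630092 -0.01811977 -0.00266972] 0.03154781023025999
(array([ 0.55266058, -0.08146631]), (120.08023834228516, 105.35774993896484), 4.579556941986084)
spacer 0.42 [ 0.5703 -0.0797  0.0437] [0.022 0.021 0.009]
bar ((678.4933471679688, -91.73738098144531), (31.93754768371582, 197.4953155517578), 1.7369818687438965) 0.06362764243471 screw [ 0.6803 -0.0923  0.1012] [ 0.6807 -0.0925  0.1019]
```

{"method": "jog_arm", "body": {
  "moves": [
    [[6,-0.04,0,0,0,0,0],[6,-0.08,0,0,0,0,0],[6,-0.13,0,0,0,0,0],[6,-0.13,0,0,0,0,0],[6,-0.13,0,0,0,0,0],[6,-0.13,0,0,0,0,0],[6,-0.13,0,0,0,0,0],[6,-0.13,0,0,0,0,0],[6,-0.13,0,0,0,0,0],[6,-0.13,0,0,0,0,0],[6,-0.13,0,0,0,0,0],[6,-0.13,0,0,0,0,0],[6,-0.08,0,0,0,0,0],[6,-0.04,0,0,0,0,0],[6,0,0,0,0,0,0],[6,0,0,0,0,0,0]]
  ]
}}

```text
time: 11.55
tool_pos: [0.5466, -0.0334, -0.0027]
tool_rot: [-0.0, 0.696, 0.718, -0.0]
contact_force: [-0.7, 4.3, 1.3]
gripper_width: 0.7
grasp_force: 2.2
```

{"method": "jog_arm", "body": {
  "moves": [
    [[6,0.1,0,0,0,0,0],[6,0.5,0,0,0,0,0],[6,1,0,0,0,0,0],[6,1,0,-1,0,0,0],[6,0.5,0,-2,0,0,0],[6,0.5,0,-3,0,0,0],[6,0.5,0,-3.5,0,0,0],[6,0.5,0.5,-3.8,0,0,0],[6,0,0.5,-3.8,0,0,0],[6,0,0.5,-3.8,0,0,0],[6,0,0.5,-3.8,0,0,0],[6,0,0.5,-3.5,0,0,0],[6,0,0.5,-2,0,0,0],[6,0,0,0,0,0,0],[6,0,0,0,0,0,0]]
  ]
}}

```text
time: 12.8
tool_pos: [0.5759, 0.0142, 0.302]
tool_rot: [0.002, 0.696, 0.718, 0.001]
contact_force: [-0.3, 0.2, -0.2]
gripper_width: 0.704
grasp_force: 0.0
```

Run:
```python
from h import *
g=grab_frame("wrist");f=grab_frame("scene")
s,t,R,ps=tool();print(t,ps)
cv2.imwrite("pics/g.png",g["color"])
for k in(g,f):print(plate(k)[:3]);spacer(k);jig(k)
```

```text
[0.57442636 0.01413674 0.29806218] 1.6029196381750417
(array([ 0.5482149 , -0.09439063]), (112.87590026855469, 102.90351104736328), 1.8196418285369873)
spacer 0.63 [ 0.568  -0.0924  0.0435] [0.02  0.02  0.007]
bar ((678.5664672851562, -90.85609436035156), (30.494234085083008, 200.68551635742188), 1.8436604738235474) 0.06337624374702709 screw [ 0.6837 -0.0803  0.0991] [ 0.6833 -0.0801  0.1005]
(array([ 0.5506886 , -0.09489272]), (118.45394897460938, 101.99259185791016), 1.173577904701233)
spacer 0.73 [ 0.5686 -0.0944  0.0434] [0.022 0.02  0.009]
bar ((678.3594360351562, -90.80970764160156), (32.63743591308594, 199.26760864257812), 1.1011251211166382) 0.06360962020414612 screw [ 0.6805 -0.0919  0.101 ] [ 0.6812 -0.0922  0.1019]
```

View pics/g.png

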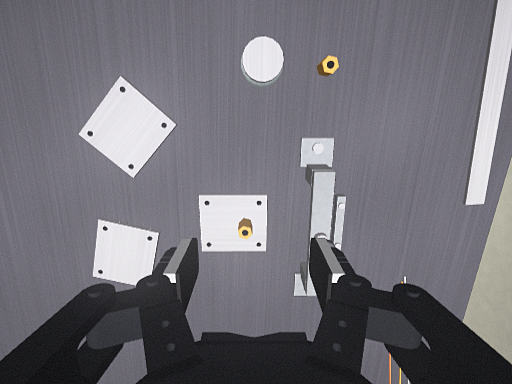

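{"method": "jog_arm", "body": {
  "moves": [
    [[6,0,0,0,0,0,-0.1207],[6,0,0,0,0,0,-0.1207],[6,0,0,0,0,0,-0.1207],[6,0,0,0,0,0,-0.1207],[6,0,0,0,0,0,-0.1207],[6,0,0,0,0,0,-0.1207],[6,0,0,0,0,0,-0.1207],[6,0,0,0,0,0,-0.1207],[6,0,0,0,0,0,-0.1207],[6,0,0,0,0,0,-0.1207],[6,0,0,0,0,0,-0.1207],[6,0,0,0,0,0,-0.1207],[6,0,0,0,0,0,-0.1207],[6,1.757,-1.8,0.5,0,0,0],[6,1.757,-1.8,0.5,0,0,0],[6,1.757,-1.8,0.5,0,0,0],[6,1.757,-1.8,0.5,0,0,0],[6,1.757,-1.8,0.5,0,0,0],[6,1.757,-1.8,0.5,0,0,0],[6,0,0,0,0,0,0]]
  ]
}}

```text
time: 14.87
tool_pos: [0.4706, -0.0995, 0.2677]
tool_rot: [-0.001, -0.013, 1.0, -0.0]
contact_force: [0.5, 0.7, -0.2]
gripper_width: 0.699
grasp_force: 0.0
```

Run:
```python
from h import *
g=grab_frame("wrist");f=grab_frame("scene")
s,t,R,ps=tool();print(t,ps,s["joint_pos"])
for k in (g,f): print(plate(k)[:3]);spacer(k)
print(go((.473,-.097,-.003),3.172-2*np.pi))
```

```text
[ 0.47276453 -0.09781843  0.26898323] -3.1134680112452724 [-3.58599198e-01 -3.17141504e-01  1.88622065e+00  4.53169576e-04
  1.57275488e+00 -1.95751932e+00]
(array([ 0.54809424, -0.09446716]), (111.76127624511719, 102.29647064208984), 1.5418766736984253)
spacer 0.84 [ 0.567  -0.0934  0.0435] [0.022 0.021 0.008]
(array([ 0.5502077 , -0.09543797]), (117.68730926513672, 101.32965850830078), 1.405774712562561)
spacer 0.68 [ 0.569  -0.0948  0.0436] [0.021 0.02  0.01 ]
(array([ 8.000e-02, -1.000e-02,  2.726e+01]), 0.001)
```

{"method": "jog_arm", "body": {
  "moves": [
    [[6,0,0,3.6,0,0,0],[6,0,0,3.6,0,0,0],[6,0,0,3.6,0,0,0],[6,0,0,3.6,0,0,0],[6,0,0,3.6,0,0,0],[6,0,0,3.6,0,0,0],[6,0,0,1.5,0,0,0],[6,0,0,1.2,0,0,0],[6,0,0,1,0,0,0],[6,0,0,0.8,0,0,0],[6,0,0,0.5,0,0,0],[6,0,0,0.3,0,0,0],[6,0,0,0.2,0,0,0],[6,-0.2,0,0,0,0,0],[6,-0.2,0,0,0,0,0],[6,-0.1,0,0,0,0,0],[6,-0.1,0,0,0,0,0],[6,-0.1,0,0,0,0,0],[6,0,0,0,0,0,0]]
  ]
}}

```text
time: 16.75
tool_pos: [0.4805, -0.0974, -0.0014]
tool_rot: [0.0, -0.015, 1.0, -0.0]
contact_force: [0.1, -0.4, 0.1]
gripper_width: 0.707
grasp_force: 0.0
```

{"method": "jog_arm", "body": {
  "moves": [
    [[6,-0.05,0,0,0,0,0],[6,-0.05,0,0,0,0,0],[6,-0.05,0,0,0,0,0],[6,-0.05,0,0,0,0,0],[6,-0.05,0,0,0,0,0],[6,0,0,0,0,0,0]]
  ]
}}

```text
time: 17.25
tool_pos: [0.4811, -0.0972, -0.0019]
tool_rot: [-0.002, -0.015, 1.0, 0.0]
contact_force: [-6.6, -1.0, 5.3]
gripper_width: 0.7
grasp_force: 3.3
```

{"method": "jog_arm", "body": {
  "moves": [
    [[6,-0.05,0,0,0,0,0],[6,-0.1,0,0,0,0,0],[6,-0.15,0,0,0,0,0],[6,-0.2,0,0,0,0,0],[6,-0.2,0,0,0,0,0],[6,-0.2,0,0,0,0,0],[6,-0.2,0,0,0,0,0],[6,-0.2,0,0,0,0,0],[6,-0.2,0,0,0,0,0],[6,-0.2,0,0,0,0,0],[6,-0.2,0,0,0,0,0],[6,-0.2,0,0,0,0,0],[6,-0.2,0,0,0,0,0],[6,-0.2,0,0,0,0,0],[6,-0.2,0,0,0,0,0],[6,-0.2,0,0,0,0,0],[6,-0.2,0,0,0,0,0],[6,-0.15,0,0,0,0,0],[6,-0.1,0,0,0,0,0],[6,-0.05,0,0,0,0,0]]
  ]
}}

```text
time: 18.92
tool_pos: [0.5144, -0.096, -0.0022]
tool_rot: [-0.003, -0.015, 1.0, 0.0]
contact_force: [-9.6, -0.2, 6.9]
gripper_width: 0.704
grasp_force: 4.5
```

Run:
```python
from h import *
f=grab_frame("scene");k=grab_frame("top")
s,t,R,ps=tool();print(t,ps+np.pi,s["contact_force"])
print(plate(f,(.585,-.09))[:3]);spacer(f)
print(plate(k,(.585,-.09))[:3]);spacer(k)
cv2.imwrite("pics/i.png",cv2.resize(f["color"][130:290,150:350],(800,600)))
```

```text
[ 0.5144884  -0.09603197 -0.00214315] 0.030268416011525634 [-8.20587749  0.09360912  6.61072629]
(array([ 0.56996057, -0.09465979]), (92.64055633544922, 102.54928588867188), 2.8659634590148926)
spacer 0.52 [ 0.6026 -0.094   0.0436] [0.02  0.018 0.008]
(array([ 0.59574121, -0.09169176]), (77.17811584472656, 101.86710357666016), 3.2407732009887695)
```

View pics/i.png

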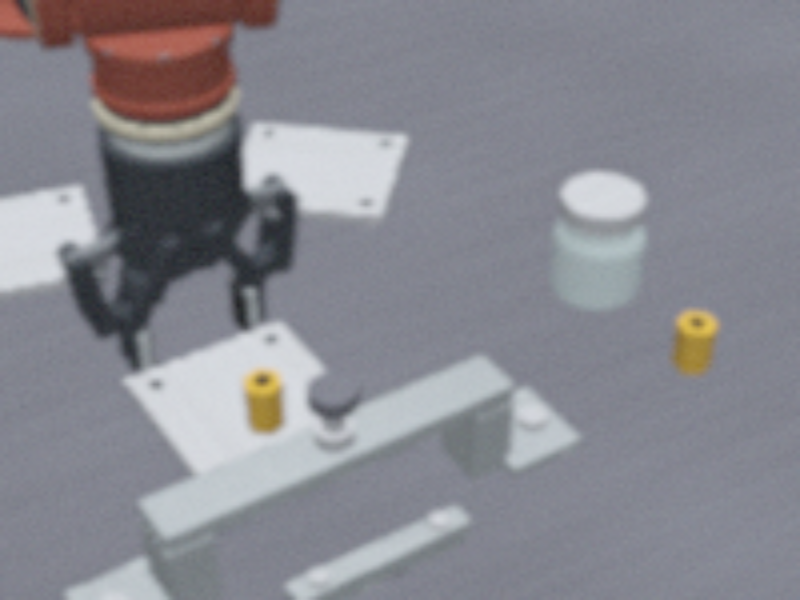

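{"method": "jog_arm", "body": {
  "moves": [
    [[6,-0.05,0,0,0,0,0],[6,-0.1,0,0,0,0,0],[6,-0.15,0,0,0,0,0],[6,-0.2,0,0,0,0,0],[6,-0.2,0,0,0,0,0],[6,-0.2,0,0,0,0,0],[6,-0.2,0,0,0,0,0],[6,-0.2,0,0,0,0,0],[6,-0.2,0,0,0,0,0],[6,-0.2,0,0,0,0,0],[6,-0.2,0,0,0,0,0],[6,-0.2,0,0,0,0,0],[6,-0.2,0,0,0,0,0],[6,-0.2,0,0,0,0,0],[6,-0.2,0,0,0,0,0],[6,-0.2,0,0,0,0,0],[6,-0.2,0,0,0,0,0],[6,-0.2,0,0,0,0,0],[6,-0.2,0,0,0,0,0],[6,-0.2,0,0,0,0,0]]
  ]
}}

```text
time: 20.88
tool_pos: [0.5513, -0.0949, -0.0022]
tool_rot: [-0.003, -0.015, 1.0, 0.0]
contact_force: [-9.1, 0.2, 6.2]
gripper_width: 0.703
grasp_force: 4.4
```

{"method": "jog_arm", "body": {
  "moves": [
    [[6,-0.2,0,0,0,0,0],[6,-0.2,0,0,0,0,0],[6,-0.2,0,0,0,0,0],[6,-0.2,0,0,0,0,0],[6,-0.2,0,0,0,0,0],[6,-0.2,0,0,0,0,0],[6,-0.2,0,0,0,0,0],[6,-0.2,0,0,0,0,0],[6,-0.2,0,0,0,0,0],[6,-0.2,0,0,0,0,0],[6,-0.2,0,0,0,0,0],[6,-0.15,0,0,0,0,0],[6,-0.1,0,0,0,0,0],[6,-0.05,0,0,0,0,0],[6,0,0,0,0,0,0]]
  ]
}}

```text
time: 22.13
tool_pos: [0.5764, -0.0942, -0.0022]
tool_rot: [-0.003, -0.015, 1.0, 0.0]
contact_force: [-7.3, -0.3, 5.7]
gripper_width: 0.703
grasp_force: 4.0
```

Run:
```python
from h import *
f=grab_frame("scene")
s,t,R,ps=tool();print(t,ps+np.pi,s["contact_force"])
spacer(f);print(plate(f,(.63,-.09))[:3])
cv2.imwrite("pics/j.png",cv2.resize(f["color"][170:290,170:330],(800,600)))
```

```text
[ 0.57645598 -0.09419843 -0.00217762] 0.030134841453384187 [-6.81950728  0.18540506  5.58078588]
(array([ 0.66938989, -0.09344739]), (141.80548095703125, 280.6827697753906), 17.526344299316406)
```

View pics/j.png

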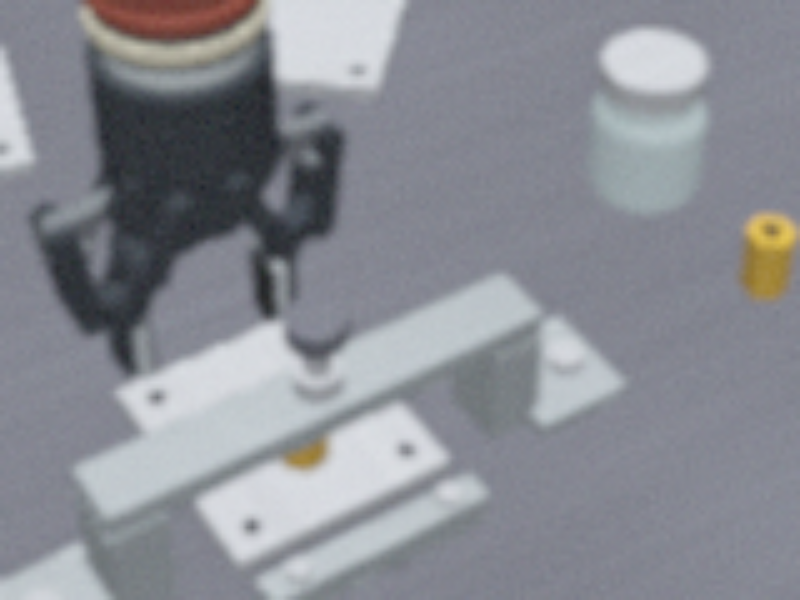

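{"method": "jog_arm", "body": {
  "moves": [
    [[6,-0.05,0,0,0,0,0],[6,-0.1,0,0,0,0,0],[6,-0.13,0,0,0,0,0],[6,-0.13,0,0,0,0,0],[6,-0.13,0,0,0,0,0],[6,-0.13,0,0,0,0,0],[6,-0.13,0,0,0,0,0],[6,-0.13,0,0,0,0,0],[6,-0.13,0,0,0,0,0],[6,-0.1,0,0,0,0,0],[6,-0.06,0,0,0,0,0],[6,-0.05,0,0,0,0,0],[6,-0.05,0,0,0,0,0],[6,0,0,0,0,0,0]]
  ]
}}

```text
time: 23.45
tool_pos: [0.5896, -0.0938, -0.0022]
tool_rot: [-0.003, -0.015, 1.0, 0.0]
contact_force: [-7.3, 0.2, 6.4]
gripper_width: 0.707
grasp_force: 4.1
```

{"method": "jog_arm", "body": {
  "moves": [
    [[6,-0.05,0,0,0,0,0],[6,-0.05,0,0,0,0,0],[6,-0.05,0,0,0,0,0],[6,-0.05,0,0,0,0,0],[6,0,0,0,0,0,0]]
  ]
}}

```text
time: 23.87
tool_pos: [0.5916, -0.0938, -0.0022]
tool_rot: [-0.003, -0.015, 1.0, 0.0]
contact_force: [-8.2, -0.1, 6.5]
gripper_width: 0.702
grasp_force: 4.1
```

{"method": "jog_arm", "body": {
  "moves": [
    [[6,-0.05,0,0,0,0,0],[6,-0.05,0,0,0,0,0],[6,-0.05,0,0,0,0,0],[6,0,0,0,0,0,0]]
  ]
}}

```text
time: 24.2
tool_pos: [0.5918, -0.0938, -0.0022]
tool_rot: [-0.005, -0.015, 1.0, 0.0]
contact_force: [-12.9, -0.5, 10.9]
gripper_width: 0.704
grasp_force: 6.6
```

{"method": "jog_arm", "body": {
  "moves": [
    [[6,-0.05,0,0,0,0,0],[6,-0.05,0,0,0,0,0],[6,0,0,0,0,0,0]]
  ]
}}

```text
time: 24.45
tool_pos: [0.5918, -0.0937, -0.0023]
tool_rot: [-0.006, -0.015, 1.0, 0.0]
contact_force: [-16.6, -1.1, 13.7]
gripper_width: 0.706
grasp_force: 8.4
```

{"method": "jog_arm", "body": {
  "moves": [
    [[6,-0.05,0,0,0,0,0],[6,0,0,0,0,0,0],[6,0,0,0,0,0,0]]
  ]
}}

```text
time: 24.7
tool_pos: [0.5918, -0.0938, -0.0023]
tool_rot: [-0.007, -0.015, 1.0, 0.001]
contact_force: [-18.8, -0.6, 14.5]
gripper_width: 0.706
grasp_force: 9.2
```

{"method": "jog_arm", "body": {
  "moves": [
    [[6,0.05,0,0,0,0,0],[6,0.05,0,0,0,0,0],[6,0.1,0,0,0,0,0],[6,0.1,0,0,0,0,0],[6,0.2,0,0,0,0,0],[6,0.5,0,0,0,0,0],[6,1,0,0,0,0,0],[6,2,0,-0.5,0,0,0],[6,2.5,0,-1,0,0,0],[6,2,0,-3,0,0,0],[6,1,0,-3.8,0,0,0],[6,0,0,-4,0,0,0],[6,0,0,-4,0,0,0],[6,0,0,-4,0,0,0],[6,0,0,-3,0,0,0],[6,0,0,0,0,0,0],[6,0,0,0,0,0,0]]
  ]
}}

```text
time: 26.12
tool_pos: [0.5027, -0.097, 0.234]
tool_rot: [0.003, -0.015, 1.0, -0.001]
contact_force: [0.5, -0.2, -0.6]
gripper_width: 0.703
grasp_force: 0.0
```

Run:
```python
from h import *
f=grab_frame("scene");g=grab_frame("wrist")
s,t,R,ps=tool();print(t,s["contact_force"],s["time"])
jig(f);jig(g);spacer(g);print(plate(g,(.65,-.09))[:3])
a=cv2.resize(f["color"][190:290,190:323],(800,600))
cv2.imwrite("pics/k.png",a);cv2.imwrite("pics/l.png",g["color"])
```

```text
[ 0.50088788 -0.09639433  0.22980504] [ 0.18487265  0.65522926 -0.10845461] 26.2167Traceback (most recent call last):
  File "<stdin>", line 4, in <module>
  File "h.py", line 38, in jig
    q=max(regions_of("jig",f),key=lambda q:q["p"])
ValueError: max() iterable argument is empty
```

Run:
```python
from h import *
f=grab_frame("scene");g=grab_frame("wrist")
a=cv2.resize(f["color"][190:290,190:290],(400,400));b=cv2.resize(g["color"],(400,300))
cv2.imwrite("pics/k.png",np.hstack([a,np.vstack([b,np.zeros((100,400,3),np.uint8)])]))
print(plate(g,(.65,-.09))[:3]);spacer(g)
P0=cloud(f)[1];m=(abs(P0[:,0]-.68)<.06)&(abs(P0[:,1]+.09)<.09)
P=P0[m];B=P[(P[:,2]>.058)&(P[:,2]<.07)];print(cv2.minAreaRect((B[:,:2]*1000).astype(np.float32)))
P0=cloud(g)[1];m=(P0[:,0]>.57)&(P0[:,0]<.67)&(abs(P0[:,1]+.09)<.08)&(P0[:,2]>.0055)&(P0[:,2]<.02)
print("rear plate part",cv2.minAreaRect((P0[m][:,:2]*1000).astype(np.float32)))
```

```text
(array([ 0.64775891, -0.09089827]), (96.11424255371094, 99.76229095458984), 1.6970158815383911)
((677.8506469726562, -89.89594268798828), (33.28798294067383, 180.08921813964844), 1.5774691104888916)
rear plate part ((635.931640625, -89.97754669189453), (68.06240844726562, 159.45260620117188), 0.10895628482103348)
```

View pics/k.png

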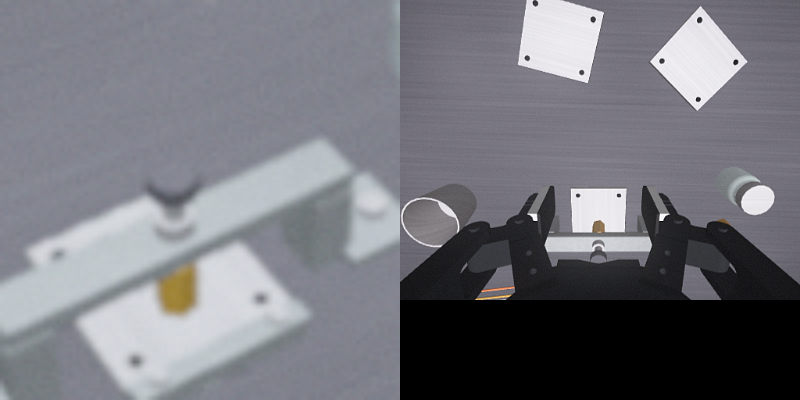

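Run:
```python
from plant import *
print(job_done())
```

```text
the job is handed in; nothing more can be done
None
```

The job is handed in: the plate is pushed home against the stop bar, within about 0.1° of square and 1 mm of centre. The spacer stands upright and looks central under the clamp screw, though its final position was judged by eye rather than measured. The fingers are clear, and I never touched the jar, tin or spare spacer.

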